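Seat an ignition module in the bench tester and hold its inspection flap at the pointer

TASK

On the motorcycle bench, slide the loose ignition module down into the well on top of the module tester, fully home, and let go of it. Then swing the tester's front inspection flap out until it lines up with the pointer on the tester's side, and finish while still holding it there in the gripper for the mechanic: let go and the flap falls open. Leave the pointer and the other things on the bench as they are.

Things in the scene. Friction and masses are not known exactly. Their poses are not given: they have to be found in the camera images.
- tester: Grey steel box fixed to the bench, 160 (x) x 200 (y) x 150 (z) mm. Origin: centre of its underside; z up; its -x side is the open front, closed by the flap and facing the robot, turned by some yaw. The well is in its top. A thin wire quadrant and the pointer stand out in front at its left (+y) side, 115 to 137 mm from its middle.
- well_mouth (a point): Centre of the well's mouth, in the plane of the tester's top (150 mm above the bench); axes as the tester's. The well is a rectangular hole, 27 mm along the tester's x by 59 mm along its y, 60 mm deep, with a 2 mm chamfer. It lies 35 mm behind (+x of) the tester's middle, and 120 mm behind the flap.
- well_floor (a point): Centre of the well's floor, 60 mm below its mouth; axes as the tester's.
- module: Ignition module: loose black plastic block standing upright on the bench, 24 (x) x 56 (y) x 110 (z) mm with a grey connector 14 x 34 x 10 mm on top, about 0.22 kg. Origin: centre of its underside; z up. Either way round fits (half turn about z). Fully home, its underside is on the well's floor and the block stands 50 mm out of the tester's top. Pinch it across its 24 mm.
- flap: Aluminium inspection flap, 196 x 127 x 6 mm, 0.6 kg. Origin: middle of the hinge line at its lower edge, 20 mm above the bench, 85 mm in front of the tester's middle; y along the hinge, z from hinge to handle (up when shut), x normal to it (to the rear). Starts 0 to 0.06 rad open; the top swings to the robot and down, to 1.5 rad. Past about 0.15 rad it falls by itself.
- flap_grip (a point): Middle of the flap's handle: a round steel bar, 12 mm thick and 84 mm long, parallel to the hinge, 165 mm from the hinge line along the flap's z; axes as the flap's. Two 8 mm posts 70 mm apart carry it, with a window 62 mm wide and 32 mm high between bar and flap. Shut, the bar's middle is 35 mm above the tester's top. Pinched across, it can turn in the fingers.
- pointer: The mark: steel rod (7 mm) with a black ball (18 mm) on its end, at the tester's left (+y) side, 128 mm from its middle. Turns stiffly about the flap's hinge line; set before the start, leaning 0.40 to 0.70 rad to the front from upright. Origin on the hinge line; z along the rod to the ball. The flap is at the mark when its z is parallel to the pointer's z.
- pointer_ball (a point): Centre of the ball at the pointer's end, 160 mm from the hinge line.
- regulator: Bystander: finned aluminium block 65 x 75 x 36 mm. Origin: centre of its underside.
- jar: Bystander: glass jar, 68 mm across, 85 mm high, steel cap. Origin: centre of its underside.
- oil_filter: Bystander: dark steel oil filter, 68 mm across, 82 mm high. Origin: centre of its underside.
- spray_bottle: Bystander: white spray bottle with yellow trigger head, 72 mm across, 235 mm high. Origin: centre of its underside.
- carton: Bystander: small cardboard box 70 x 100 x 45 mm. Origin: centre of its underside.
- screwdriver: Bystander: screwdriver, 200 mm long, 26 mm thick, lying along its x on the bench in front of the tester. Origin: under its middle.
- wrench: Bystander: steel wrench, about 180 mm long, 8 mm thick, lying along its x on the bench in front of the tester. Origin: under its middle.
Things that resemble listed ones, but are neither listed nor needed, are in the scene too. Of the things that look like the module, take the one that is farthest to the robot's right at the start.

How it is judged:
On the way, in this order (a step that is already met when the one before it is completed fails the run):
1. module fully home in the well and let go (distance between module and well_floor below 0.006 m and angle between the z axis of module and the z axis of tester, either way round below 0.06 rad and contact force between the fingers and module below 0.1 N), for 0.3 s.
2. flap lined up with the pointer, held by the fingers (angle between the z axis of flap and the z axis of pointer, either way round below 0.07 rad and contact force between the fingers and flap above 0.3 N), for 0.3 s.
At the end, for the whole second after the job is handed in: Module in the well: underside within 6 mm of the floor centre, within 0.06 rad of straight, not touched by the fingers. Flap within 0.07 rad (4 degrees) of the pointer, still (under 0.1 rad/s), held by the fingers (over 0.3 N), not propped on any loose thing (all of step 1 and all of step 2 and angular speed of flap below 0.1 rad/s and contact force between flap and module below 0.2 N and contact force between flap and regulator below 0.2 N and contact force between flap and jar below 0.2 N and contact force between flap and oil_filter below 0.2 N and contact force between flap and spray_bottle below 0.2 N and contact force between flap and carton below 0.2 N and contact force between flap and screwdriver below 0.2 N and contact force between flap and wrench below 0.2 N); the arm keeps its last pose, push and grip.
It fails at once if a bystander was moved more than 30 mm (distance of any of regulator, jar, oil_filter, spray_bottle, carton, screwdriver, wrench from where it was at the start of the episode above 0.03 m).
It fails at once if the pointer was shifted (its ball by more than 8 mm) (distance of pointer_ball from where it was at the start of the episode above 0.008 m).
It also fails if it takes over 64 s, if anything falls off the work surface, if the arm or the gripper's body presses on something with over 40 N, if the wrist force passes 120 N, or if a joint passes its speed limit or range.

ROBOT

A 7-joint arm with a two-finger parallel gripper is mounted at the origin on the work surface. World frame = base frame: x ahead of the robot, y to its left, z up, the work surface at z = 0. Lengths are in m, angles in rad, forces in N, time in s.
With the tool pointing down it reaches from about 0.35 to 0.9 m from the base axis. Payload 19.9 kg.
Tool frame: the origin (TCP) lies between the finger pads; the fingertips stand 11 mm ahead of it and the grasp point (between the pads) lies 8 mm behind it; z points along the fingers, y is the line along which they close (so a half turn about z gives the same grasp; the last joint's range is limited). The gripper opens to 94 mm and grips with 3 to 60 N. Pads are 16 mm wide; open, the fingers measure 119 mm over their backs; the gripper's body (75 mm by 177 mm) begins 78 mm behind the grasp point.
Start: joints at [-1.284, 0.417, -0.01, 1.614, 0.005, 1.111, -0.053], TCP at [0.201, 0.592, 0.216] pointing down, gripper open.
Joint ranges: [-2.81, 2.81], [-0.39, 2.02], [-1.27, 1.25], [0.06, 2.57], [-1.19, 4.33], [0.19, 2], [-2.82, 2.82]. Speed limits (rad/s): [1.89, 1.89, 2.39, 2.39, 3.01, 3.01, 3.01].

INTERFACE

Orientations are given as [roll, pitch, yaw] about the fixed x, y, z axes, in that order (R = Rz(yaw) Ry(pitch) Rx(roll)).
In Python, from cell import move_to, line_to, move_joints, command_gripper, wait, inverse_kinematics, observe, snapshot, Unreachable, close_job gives the robot as it stands. The module is installed in compiled form; this text tells all that it offers. Calls block until the motion is done:
- move_to(position, orientation): joint-space move of the TCP to a pose.
- line_to(position, vel=0.15, ori=None, until_force=None): straight line of the TCP; ori=None keeps the orientation; vel is the mean speed in m/s. With until_force (N) it stops when the force on the tool has changed by that much, and returns True; else False.
- move_joints(angles): joint-space move.
- command_gripper(opening, newtons=None): opening from 0.0 (shut) to 1.0 (fully open); newtons is the grip in N (None keeps the last); returns when the fingers have stopped.
- wait(seconds).
- inverse_kinematics(position, orientation): joint angles nearest the present ones, or None.
- observe(): the state.
- snapshot(name): name is "scene" or "top" or "wrist"; returns a dict with "pixels" (480x640x3 uint8, red, green, blue), "fx", "fy", "cx", "cy" (pixels), "view" (4x4, takes a point from world to camera coordinates). Camera axes: x right, y up, looking along -z (the intrinsics and any distortion apply to the point x, -y, -z); pixel columns grow to the right and rows downward; lengths in m; the calibration is good to about 2 mm. A picture is of the moment at which its call begins. There is no depth.
A pose or a line that the arm cannot do raises Unreachable and nothing moves.
- close_job(): hands the job in; it is judged then, once.
The state is a dict: "time": time; "joint_positions": joint angles; "joint_vel": joint speeds; "joint_efforts": joint torques, N m; "ee_pos": TCP position; "tcp_rot": TCP orientation; "wrist_force": force on the tool from outside, world axes, zero at the start; "wrist_torque": the same for the moment, N m; "finger_gap": opening from 0.0 (shut) to 1.0 (fully open); "grasp_force": force on a finger pad.
Only numpy, scipy, OpenCV 4.12 (cv2) and the standard library are available. Lean on these libraries where they do the work, as an engineer would, in place of code of your own. Each camera call takes 0.05 s, during which the arm holds its last target. There are 200 camera calls.

## Working session

There is one attempt and no reset: what is moved stays moved. The work goes in short steps, each a Python script; the robot and the scene stay as the last script left them, time stands still between calls to the robot, and variables do not carry over. Pictures are saved under pics/ and viewed, at most 10 in all, crops included, and the job is handed in when it is done.

```bash
mkdir -p pics
python3 - <<'E'
from cell import *
import cv2,pickle
d={}
for n in("scene","top"):
    s=snapshot(n);d[n]=s;cv2.imwrite(f"pics/{n}0.png",s["pixels"][:,:,::-1]);print(n,{k:v for k,v in s.items() if k!="pixels"})
pickle.dump(d,open("s0.pkl","wb"))
print(observe())
E
```

```text
scene {'fx': 577.0561024716985, 'fy': 577.0561024716985, 'cx': 314.58435019651967, 'cy': 235.36566538804587, 'view': array([[ 0.37433871,  0.92727321,  0.00590966, -0.17813224],
       [-0.75062612,  0.29927236,  0.58906408,  0.33572218],
       [ 0.54445474, -0.22494543,  0.80806472, -1.70525727],
       [ 0.        ,  0.        ,  0.        ,  1.        ]])}
top {'fx': 497.6834765591245, 'fy': 497.6834765591245, 'cx': 313.5308303574088, 'cy': 230.75454460990716, 'view': array([[ 8.93189638e-04, -9.99987105e-01,  4.99912422e-03,
        -5.95529924e-03],
       [ 9.96127744e-01,  1.32920926e-03,  8.79076259e-02,
        -5.62892778e-01],
       [-8.79131372e-02,  4.90124815e-03,  9.96116087e-01,
        -1.15517850e+00],
       [ 0.00000000e+00,  0.00000000e+00,  0.00000000e+00,
         1.00000000e+00]])}
{'time': 0.1, 'joint_positions': array([-1.28450047,  0.41790174, -0.01030414,  1.61407335,  0.00472421,
        1.11071617, -0.05295666]), 'joint_vel': array([ 0.00058325, -0.00290343, -0.0007956 , -0.00109327, -0.00131335,
        0.00203792, -0.00158146]), 'joint_efforts': array([ 1.96319037e-03, -8.52580762e+01,  6.39084186e-01, -4.26695788e+01,
       -4.90953703e-02,  1.63233880e-02, -1.66002508e-06]), 'ee_pos': array([0.20113747, 0.59142002, 0.21591275]), 'tcp_rot': array([-3.14052217e+00,  1.05718068e-04,  2.81385982e+00]), 'wrist_force': array([ 0.26335376, -0.53109354, -0.34362051]), 'wrist_torque': array([-0.02976344, -0.02398554,  0.00978115]), 'grasp_force': 0.0, 'finger_gap': 0.997043747276315}
```

View pics/scene0.png

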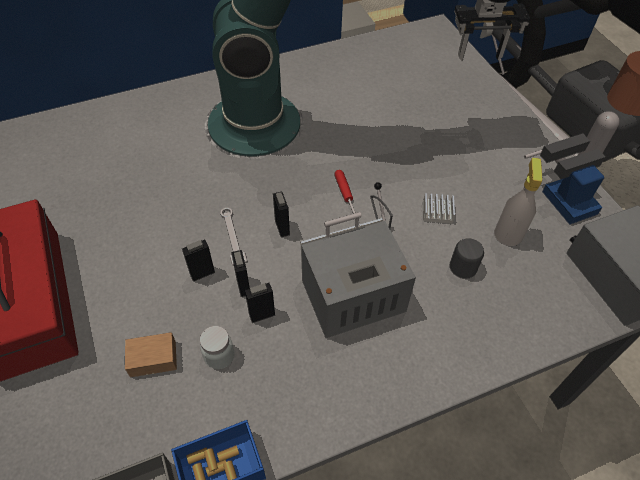

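View pics/top0.png

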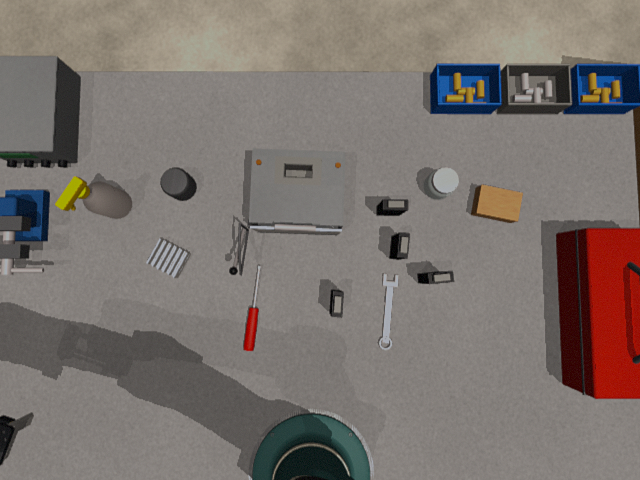

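Candidates for the module in the top view are (393,207), (400,245), (437,277) and (337,303); in the scene view they are (259,302), (240,275), (198,260) and (281,214). The robot's right is −y, which is the right side of the top image, so I choose top (437,277) / scene (198,260). I'll check it in a close crop.

Run:
```python
import cv2
a=cv2.imread("pics/top0.png")[140:328,220:470];cv2.imwrite("pics/topc.png",cv2.resize(a,None,fx=3.19,fy=3.19,interpolation=cv2.INTER_CUBIC))
a=cv2.imread("pics/scene0.png")[165:340,180:413];cv2.imwrite("pics/scenec.png",cv2.resize(a,None,fx=3.4,fy=3.4,interpolation=cv2.INTER_CUBIC))
```

```text
(no output)
```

View pics/topc.png

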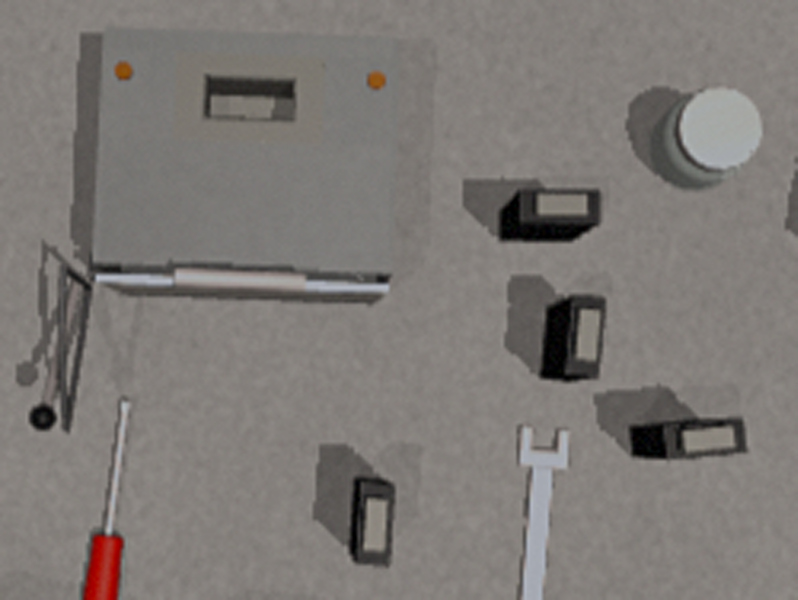

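View pics/scenec.png

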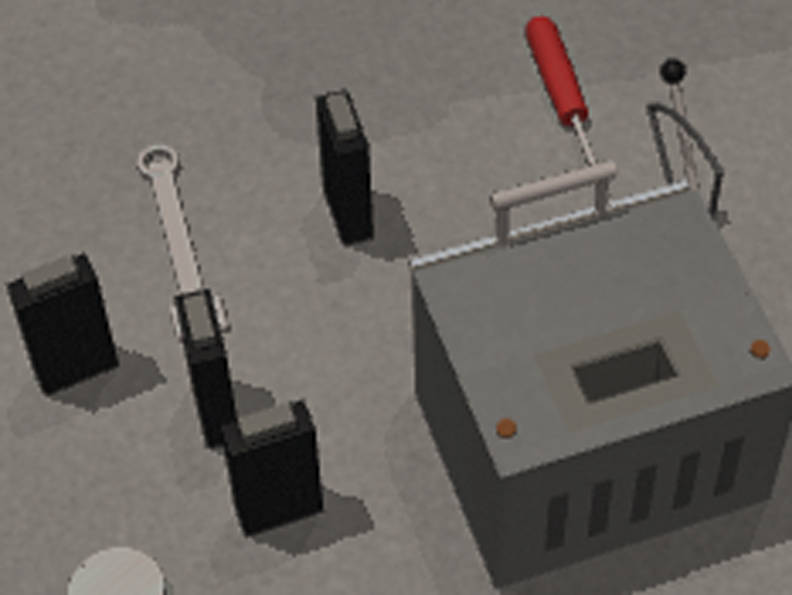

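The crop shows the chosen module as a plain black block with a grey connector, upright at crop (707,438). The well is at crop (250,98), and the pointer ball at crop top (42,417) / scene (673,71). Next I turn these into positions.

```bash
cat > h.py <<'E'
import numpy as np,cv2,pickle
from scipy.optimize import least_squares
def ray(s,uv):
    V=s["view"];R=V[:3,:3];c=-R.T@V[:3,3]
    d=R.T@np.array([(uv[0]-s["cx"])/s["fx"],-(uv[1]-s["cy"])/s["fy"],-1]);return c,d
def atz(s,uv,z):
    c,d=ray(s,uv);return c+d*(z-c[2])/d[2]
def proj(s,P):
    p=np.atleast_2d(P)@s["view"][:3,:3].T+s["view"][:3,3]
    return np.c_[s["cx"]-s["fx"]*p[:,0]/p[:,2],s["cy"]+s["fy"]*p[:,1]/p[:,2]]
def tri(rays):
    A=0;b=0
    for c,d in rays:
        d=d/np.linalg.norm(d);M=np.eye(3)-np.outer(d,d);A=A+M;b=b+M@c
    return np.linalg.solve(A,b)
E
python3 - <<'E'
from h import *
d=pickle.load(open("s0.pkl","rb"));T,S=d["top"],d["scene"]
t=lambda x,y:((x+.5)/3.19-.5+220,(y+.5)/3.19-.5+140)
s=lambda x,y:((x+.5)/3.4-.5+180,(y+.5)/3.4-.5+165)
np.set_printoptions(precision=4,suppress=True)
def yaw(a,b):  # from a to b is -y direction
    e=a-b;return np.arctan2(-e[0],e[1])
print("mod",atz(T,t(707.5,438.5),.12),"yaw",yaw(atz(T,t(664,425),.11),atz(T,t(742,418),.11)),yaw(atz(T,t(680,431),.12),atz(T,t(731,425),.12)))
# scene: connector top corners of module
for c in [(23,275),(70,258)]: print(atz(S,s(*c),.12))
w=[(206,75),(296,80),(295,121),(204,117)]
print("well",np.mean([atz(T,t(*c),.15) for c in w],0),yaw(atz(T,t(*w[0]),.15),atz(T,t(*w[1]),.15)))
w2=[(572,371),(660,341),(677,373),(588,403)]
print("well S",np.mean([atz(S,s(*c),.15) for c in w2],0))
print("screws yaw",yaw(atz(T,t(123,70),.15),atz(T,t(376,80),.15)),yaw(atz(S,s(760,349),.15),atz(S,s(507,428),.15)))
b=tri([ray(T,t(42,417)),ray(S,s(673,71))]);print("ball",b)
print("bar",tri([ray(T,t(239,280)),ray(S,s(555,185))]))
E
```

```text
mod [ 0.4542 -0.2817  0.12  ] yaw 0.08983573676275868 0.1171260603330193
[ 0.4517 -0.3011  0.12  ]
[ 0.4498 -0.2687  0.12  ]
well [0.6814 0.0284 0.15  ] -0.05436449882546242
well S [0.6839 0.0259 0.15  ]
screws yaw -0.03811541992564049 -0.03566407428376918
ball [0.4677 0.165  0.1435]
bar [0.5557 0.034  0.1816]
```

Run:
```python
from cell import *
from h import *
pi=np.pi
o=observe();p=o["ee_pos"]
line_to([p[0],p[1],.40],vel=.3)
move_to([.62,.03,.42],[pi,0,pi/2-.037])
d={}
def shot(n):
    s=snapshot("wrist");d[n]=s;cv2.imwrite(f"pics/{n}.png",s["pixels"][:,:,::-1])
wait(.2);shot("w_well")
move_to([.452,-.283,.30],[pi,0,pi/2+.1])
wait(.2);shot("w_mod")
pickle.dump(d,open("s1.pkl","wb"))
o=observe();print(o["time"],o["ee_pos"],o["joint_positions"])
```

```text
5.2417 [ 0.45243076 -0.28264622  0.30005346] [-0.31377983  0.27211262  0.98693274  1.75951973 -0.23936486  1.23835169
  0.83606136]
```

View pics/w_well.png

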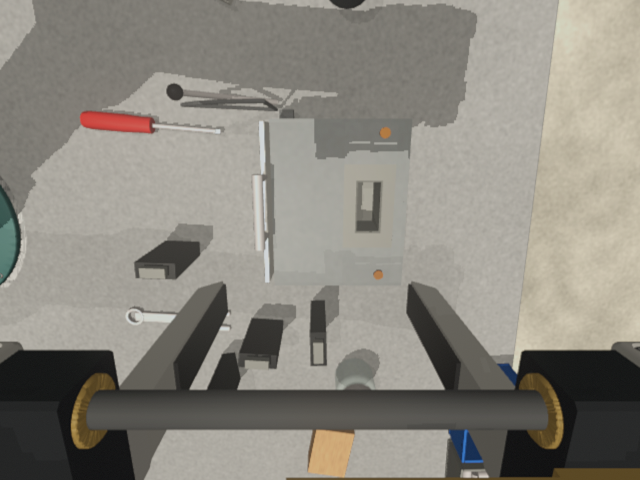

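View pics/w_mod.png

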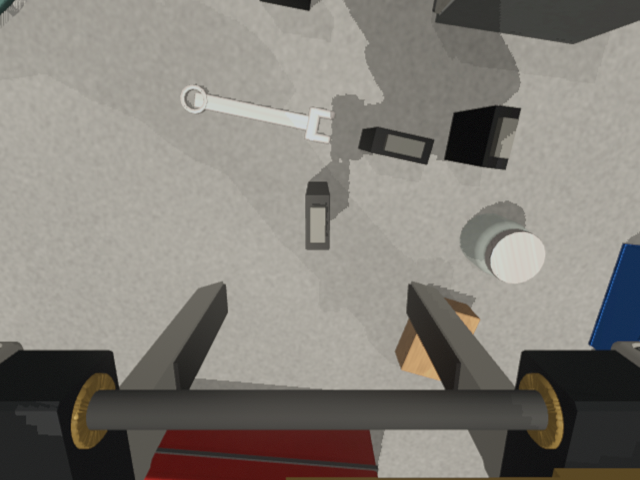

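Wrist views: module connector at about (317,224) and block top at x 305–329, y 195–250. The well is at about (369,207), with screws at (386,133) and (378,274) and the pointer ball at (175,92). I refine these with thresholding.

Run:
```python
from h import *
np.set_printoptions(precision=4,suppress=True)
d=pickle.load(open("s1.pkl","rb"));D0=pickle.load(open("s0.pkl","rb"))
M,W=d["w_mod"],d["w_well"]
def blob(s,box,f):
    x0,y0,x1,y1=box;a=s["pixels"][y0:y1,x0:x1].astype(int)
    m=f(a).astype(np.uint8);n,l,st,c=cv2.connectedComponentsWithStats(m);i=1+np.argmax(st[1:,4])
    ys,xs=np.nonzero(l==i);return np.c_[xs+x0,ys+y0].astype(np.float32)
def rep(s,pts,z):
    P=np.array([atz(s,q,z)[:2] for q in pts],np.float32)
    r=cv2.minAreaRect(P);b=cv2.boxPoints(r);print("  cen",P.mean(0),"rect",r,len(P))
g=lambda a:a.mean(2)
print(g(M["pixels"][200:252:3,317:318]).ravel(),g(M["pixels"][225:226,300:334]).ravel())
rep(M,blob(M,(306,198,329,250),lambda a:g(a)>115),.12)
print("well row",g(W["pixels"][225:226,345:392]).ravel().astype(int));print("col",g(W["pixels"][172:242,378:379]).ravel().astype(int))
for bx in [(378,125,394,141),(370,266,386,282)]:
    p=blob(W,bx,lambda a:a[...,0]-a[...,2]>60);print("screw",p.mean(0),atz(W,p.mean(0),.15))
p=blob(W,(160,80,192,104),lambda a:g(a)<60);print("ball",p.mean(0))
T,S=D0["top"],D0["scene"]
pt=blob(T,(224,262,242,280),lambda a:g(a)<60);ps=blob(S,(370,178,386,194),lambda a:g(a)<60)
print(pt.mean(0),len(pt),ps.mean(0),len(ps))
print("ball",tri([ray(W,p.mean(0)),ray(T,pt.mean(0)),ray(S,ps.mean(0))]))
```

```text
[ 85.6667  73.3333  73.3333 159.3333 158.6667 158.3333 157.6667 158.
 158.3333 158.     158.     157.6667 157.6667 157.3333 128.6667  85.
  85.3333 159.    ] [162.6667 164.6667 165.6667 164.6667 161.3333 122.3333  93.      87.3333
  86.3333  90.6667 135.3333 156.3333 159.6667 159.6667 158.6667 158.6667
 158.6667 158.3333 158.3333 157.6667 157.6667 157.     157.6667 157.3333
 148.3333  94.6667  63.6667  75.6667  80.      87.     149.3333 161.3333
 160.3333 159.3333]
  cen [ 0.4533 -0.2833] rect ((0.4533158540725708, -0.28299030661582947), (0.013605499640107155, 0.03444436192512512), 5.78618049621582) 525
well row [165 165 164 164 163 163 163 163 164 163 136 105  80  74  76  77  77  75
  76  76  76  76  76  75  76  75  75  76  75  74  71  70  75  89 125 137
 155 159 159 159 158 158 159 158 158 158 158]
col [161 161 161 161 161 161 161 161 151 128  94  71  71  72  72  73  72  72
  72  72  72  72  72  72  72  72  72  72  73  73  73  75  74  75  75  74
  75  75  76  76  77  78  78  78  79  78  79  81  80  80  81  86  90  89
  90  90  96 100 109 123 133 150 160 160 160 159 159 159 159 159]
screw [384.8723 132.2234] [0.7002 0.1129 0.15  ]
screw [377.9508 274.5574] [ 0.694 -0.058  0.15 ]
ball [174.7434  91.5658]
[233.     270.3913] 46 [377.5952 185.7857] 42
ball [0.4676 0.1648 0.1428]
```

Run:
```python
from cell import *
from h import *
np.set_printoptions(precision=4,suppress=True)
d=pickle.load(open("s1.pkl","rb"));w=atz(d["w_well"],(368.8,206.3),.15);print("well",w)
pi=np.pi
line_to([.4533,-.283,.30],ori=[pi,0,pi/2+.1]); line_to([.4533,-.283,.082],vel=.15)
command_gripper(0.0,25)
o=observe();print(o["ee_pos"],o["finger_gap"]*94,o["grasp_force"])
line_to([.4533,-.283,.30],vel=.2)
o=observe();print(o["ee_pos"],o["finger_gap"]*94,o["grasp_force"],o["wrist_force"])
move_to([w[0],w[1],.30],[pi,0,pi/2-.0363])
s=snapshot("wrist");cv2.imwrite("pics/held.png",s["pixels"][:,:,::-1])
pickle.dump(s,open("s2.pkl","wb"))
o=observe();print(o["time"],o["ee_pos"],o["finger_gap"]*94,o["wrist_force"],o["wrist_torque"])
```

```text
well [0.6823 0.0291 0.15  ]
[ 0.4533 -0.283   0.082 ] 24.042240007540993 24.998861253261566
[ 0.4529 -0.2827  0.2991] 23.959489248742663 24.998470544815063 [ 0.9845  0.0549 -3.0407]
10.9 [0.682  0.0272 0.3005] 23.934498585044338 [ 0.3002 -0.4012 -2.714 ] [-0.0506  0.0969 -0.029 ]
```

View pics/held.png

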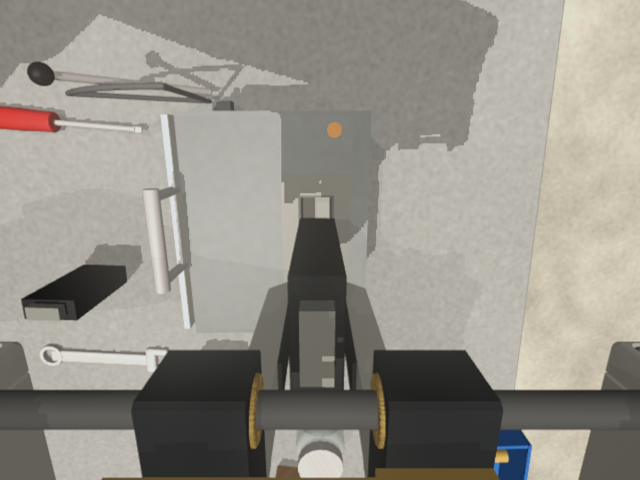

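The module is held straight, with its connector end at (317,300), the well end at (317,195) and the screw at (334,130). I check the relative offset, then descend with force guard.

Run:
```python
from cell import *
from h import *
np.set_printoptions(precision=4,suppress=True)
s=pickle.load(open("s2.pkl","rb"))
print("screw",atz(s,(334.5,129.7),.15),"conn end",atz(s,(317.5,300.5),.338),"block end bottom",atz(s,(317,219),.218), "well end outer",atz(s,(318,194),.15))
pi=np.pi;O=[pi,0,pi/2-.0363]
w=[.6823,.0286]
line_to([*w,.245],ori=O,vel=.2);wait(.3)
o=observe();print(o["ee_pos"],o["tcp_rot"],o["wrist_force"])
r=line_to([*w,.174],vel=.03,until_force=8)
o=observe();print(r,o["time"],o["ee_pos"],o["wrist_force"],o["wrist_torque"])
```

```text
screw [0.7003 0.1128 0.15  ] conn end [0.6835 0.0483 0.338 ] block end bottom [0.6836 0.0537 0.218 ] well end outer [0.6848 0.0606 0.15  ]
[0.6826 0.0285 0.2459] [ 3.1404 -0.0002  1.5345] [-0.2276 -0.2883 -2.4424]
False 14.1417 [0.6824 0.0286 0.1741] [ 0.2626 -0.2193 -2.9958] [-0.0986  0.0566 -0.0245]
```

It went in without force. Now I push it home, release and check.

Run:
```python
from cell import *
from h import *
np.set_printoptions(precision=4,suppress=True)
pi=np.pi;w=[.6823,.0286]
r=line_to([*w,.166],vel=.02,until_force=10)
o=observe();print(r,o["ee_pos"],o["wrist_force"])
command_gripper(0.45);wait(.3)
o=observe();print(o["finger_gap"],o["grasp_force"],o["time"])
line_to([*w,.28],vel=.2);wait(.4)
# view from in front
move_to([.50,.03,.40],[pi,0,pi/2-.0363]);wait(.3)
d={n:snapshot(n) for n in("wrist","scene","top")};pickle.dump(d,open("s3.pkl","wb"))
a=d["scene"]["pixels"][165:340,290:440,::-1];a=cv2.resize(a,None,fx=2.6,fy=2.6,interpolation=cv2.INTER_CUBIC)
b=cv2.resize(d["wrist"]["pixels"][:,:,::-1],(400,300));c=np.zeros((455,800,3),np.uint8);c[:a.shape[0],:a.shape[1]]=a;c[:300,400:]=b
cv2.imwrite("pics/home.png",c)
o=observe();print(o["ee_pos"],o["time"],o["joint_positions"])
```

```text
True [0.6827 0.0285 0.1718] [ 0.8962 -0.4082  5.7427]
0.45112474883727116 0.0 15.2167
[0.5001 0.0299 0.3999] 17.6333 [-1.0753  0.0927  1.039   1.6683 -0.0801  1.4269 -0.0632]
```

View pics/home.png

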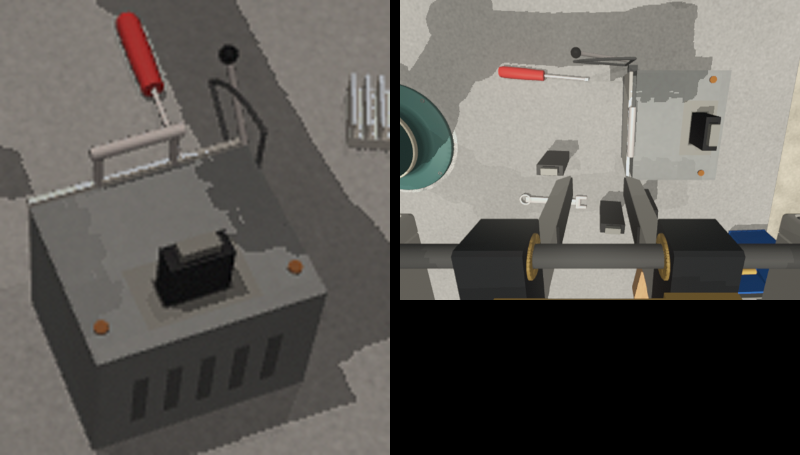

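The module stands home in the well: contact came at TCP z 0.172, and the block is protruding straight. The flap handle is clear. Next I grip the handle and swing it along the arc.

```bash
cat > f.py <<'E'
from h import *
a=-.0363;X=np.array([np.cos(a),np.sin(a),0]);Y=np.array([-np.sin(a),np.cos(a),0]);Z=np.array([0,0,1.])
H=np.array([.6823,.0287,.02])-.120*X
O=[np.pi,0,np.pi/2+a]
def bar(t,r=.165): return H+r*(-np.sin(t)*X+np.cos(t)*Z)
def tcp(t): return bar(t)-.008*Z
def ang(p):
    q=np.asarray(p)+.008*Z-H;return np.arctan2(-q@X,q[2]),np.hypot(q@X,q[2])
E
python3 - <<'E'
from cell import *
from f import *
np.set_printoptions(precision=4,suppress=True)
for t in (.3,.72): assert inverse_kinematics(tcp(t),O) is not None
command_gripper(.6)
p=tcp(.045);move_to([p[0],p[1],.27],O)
print(line_to(p,vel=.08,until_force=10));wait(.2)
f0=observe()["wrist_force"]
command_gripper(0,10)
o=observe();print(o["ee_pos"],o["finger_gap"]*94,o["grasp_force"],o["wrist_force"]-f0)
command_gripper(0,35);wait(.2)
o=observe();print(o["ee_pos"],ang(o["ee_pos"]),o["finger_gap"]*94,o["grasp_force"],o["wrist_force"]-f0)
for t in np.arange(.08,.29,.04):
    line_to(tcp(t),vel=.05)
    o=observe();print(t,ang(o["ee_pos"]),o["finger_gap"]*94,o["wrist_force"]-f0,o["time"])
E
```

```text
False
[0.555  0.0333 0.1768] 11.814495808604711 9.99996542930603 [ 1.2967  0.2904 -1.3642]
[0.555  0.0333 0.1768] (np.float64(0.04487814933494945), np.float64(0.16500196317698695)) 10.4189301210278 34.999884366989136 [ 1.7329  0.4852 -0.5439]
0.08 (np.float64(0.08191528151045423), np.float64(0.16501280722466496)) 11.113909426497258 [ 2.5184 -0.5809 -1.7587] 21.6583
0.12 (np.float64(0.12194489957776687), np.float64(0.16505336035562024)) 11.047490433884292 [ 1.6762 -0.1157 -0.063 ] 21.9417
0.15999999999999998 (np.float64(0.16221247850969578), np.float64(0.16508441184965886)) 11.012424450763298 [1.2688 0.9829 2.9479] 22.225
0.19999999999999998 (np.float64(0.20315964405445686), np.float64(0.16510951922439723)) 10.546484677757814 [0.6276 2.5112 3.9538] 22.5083
0.24 (np.float64(0.24427223685354826), np.float64(0.1649390386211432)) 11.22780880669186 [ 1.1682  3.0712 -0.0782] 22.7917
0.27999999999999997 (np.float64(0.28351782085621346), np.float64(0.1649707844994842)) 11.32910383009602 [0.1741 3.1844 0.4816] 23.075
```

Run:
```python
from cell import *
from f import *
np.set_printoptions(precision=4,suppress=True)
f0=observe()["wrist_force"]
for t in np.arange(.32,.681,.04):
    line_to(tcp(t),vel=.05)
wait(.3)
o=observe();print(ang(o["ee_pos"]),o["finger_gap"]*94,o["grasp_force"],o["wrist_force"]-f0,o["time"])
d0=pickle.load(open("s0.pkl","rb"));d1=pickle.load(open("s1.pkl","rb"))
for s,uv in((d0["top"],(233,270.39)),(d0["scene"],(377.6,185.79)),(d1["w_well"],(174.74,91.57))):
    r=least_squares(lambda q:(proj(s,bar(q[0],.16)+.128*Y)[0]-uv),[.6]);print("pointer",r.x,r.fun)
d={n:snapshot(n) for n in("wrist","scene","top")};pickle.dump(d,open("s4.pkl","wb"))
A=cv2.resize(d["scene"]["pixels"][160:300,290:430,::-1],(400,400),interpolation=cv2.INTER_CUBIC)
B=cv2.resize(d["top"]["pixels"][180:320,220:360,::-1],(400,400),interpolation=cv2.INTER_CUBIC)
cv2.imwrite("pics/flap.png",np.hstack([A,B]))
```

```text
(np.float64(0.6801412462455253), np.float64(0.1650393541704303)) 11.317239011139815 34.99936044216156 [ 0.5613 -0.9001 -2.8135] 26.2083
pointer [0.6673] [ 0.2829 -0.02  ]
pointer [0.6711] [ 0.3107 -0.7827]
pointer [0.6664] [-0.0114 -0.0904]
```

View pics/flap.png

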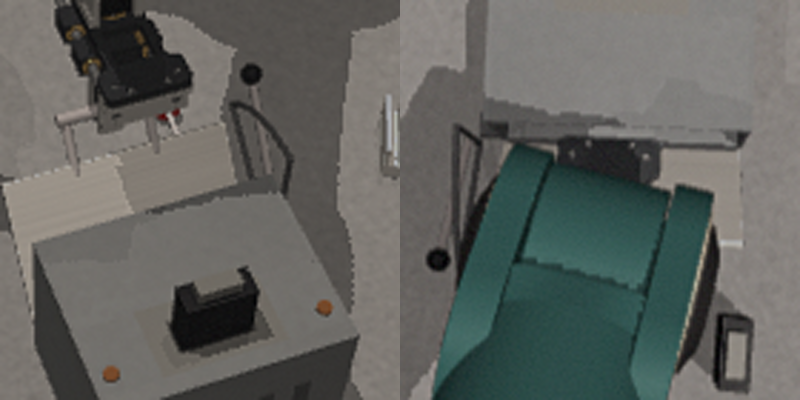

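The scene view shows the flap swung out in the gripper with its far +y corner at px (371,203); the top view shows the −y corner at about (340,265). I check the flap angle from these corners, adjust to 0.668, and hand in.

Run:
```python
from cell import *
from f import *
d=pickle.load(open("s4.pkl","rb"))
for s,uv,y in((d["scene"],(371.2,203),.098),(d["top"],(339.5,265),-.098)):
    r=least_squares(lambda q:(proj(s,bar(q[0],q[1])+y*Y)[0]-uv),[.6,.13]);print(r.x,r.fun)
line_to(tcp(.668),vel=.03);wait(.5)
o=observe();print(ang(o["ee_pos"]),o["grasp_force"],o["finger_gap"]*94,o["time"],o["joint_vel"])
```

```text
[0.54862732 0.12712423] [0. 0.]
[0.74462167 0.11581886] [0.00000000e+00 1.13686838e-13]
(np.float64(0.6679562083996284), np.float64(0.1650117582481583)) 34.99986112117767 10.91087276681924 27.1083 [-1.87948426e-04  2.13005180e-03  7.42323068e-04  6.27843004e-04
 -1.06320547e-03  2.18532304e-05 -3.89236742e-04]
```

Run:
```python
from cell import *
from f import *
s=snapshot("scene");x0,y0,k=285,165,5.3
a=s["pixels"][y0:y0+113,x0:x0+150,::-1];a=cv2.resize(a,None,fx=k,fy=k,interpolation=cv2.INTER_CUBIC)
for t,c in((.60,(0,0,255)),(.668,(0,255,0)),(.74,(255,128,0))):
    P=[bar(t,.127)+.098*Y,bar(t,.127)-.098*Y]; Q=[bar(t)+.042*Y,bar(t)-.042*Y]
    for L in(P,Q):
        q=((proj(s,np.array(L))+.5-[x0,y0])*k-.5).astype(int).tolist();cv2.line(a,q[0],q[1],c,1)
    b=((proj(s,bar(t,.16)+.128*Y)[0]+.5-[x0,y0])*k-.5).astype(int).tolist();cv2.circle(a,b,3,c,-1)
cv2.imwrite("pics/ov.png",a);print(a.shape)
```

```text
(599, 795, 3)
```

View pics/ov.png

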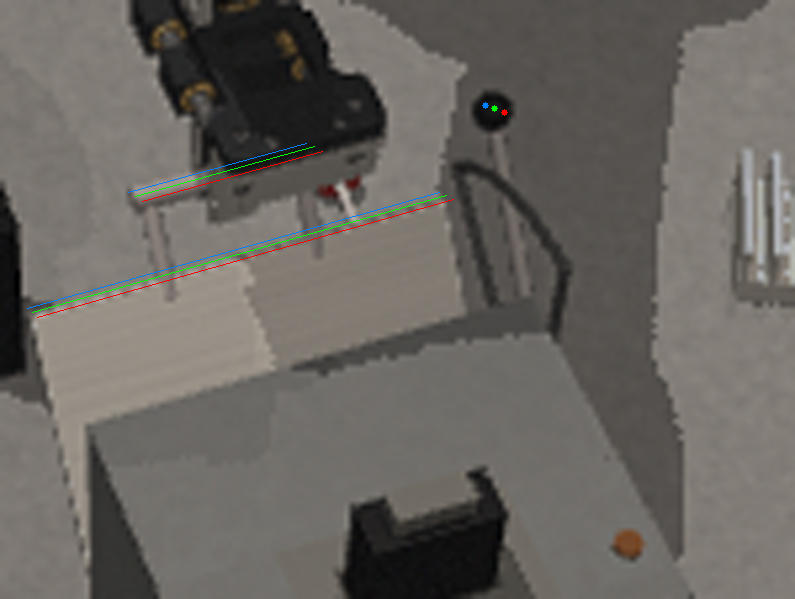

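The overlay shows the predicted 0.668 rad lines lying on the flap edge (corners near (445,195) and (35,312)) and on the handle at (135,193). The matching dot sits on the ball at (493,108), so the flap is at the mark. I hand in.

```bash
python3 -c "
from cell import *
print(observe()['grasp_force'],close_job())"
```

```text
the job is handed in; nothing more can be done
34.99988257884979 None
```

The job is handed in: the module is home in the well and released, and the gripper holds the flap at about 0.67 rad, in line with the pointer; I don't have the verdict, as `close_job` returned none.

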